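# Set the dish sign in its plinth and hold the clip open over it

### The job

Set the small slate dish sign upright into the matching rectangular recess of the wooden plinth, fully down, and let go of it. Then take the red spring clip by its handles, squeeze them so that the jaws gape wide, and hold it upright with the gaping jaws either side of the middle of the sign's top edge, about 2 cm down over it and not touching the sign, ready for a colleague to slip in the menu card. Finish while still squeezing and holding the clip there, and leave the other tableware where it stands.

Things in the scene. Friction and masses are not known exactly. Their poses are not given: they have to be found in the camera images.
- plinth: fixed brown wooden block, 150 (x) x 170 (y) x 18 (z) mm, on the table; origin at the centre of its underside, z up. A rectangular recess, 46 (x) x 86 (y) mm and 12 mm deep, is open at the centre of its top
- recess (a point): centre of the recess floor, 6 mm above the table; axes as the plinth's
- sign: loose dish sign, about 0.14 kg, standing upright on the table: pale wooden foot 40 (x) x 80 (y) x 16 (z) mm, and on its middle a dark slate board 8 mm thick (x), 110 mm wide (y), from 16 to 106 mm above the underside. Origin at the centre of the foot's underside, z up. The same turned by half a turn. Grip it from above across the board; the foot has 3 mm of play each side in the recess
- sign_top (a point): middle of the top edge of the sign's board, 106 mm above the foot's underside; axes as the sign's
- clip_stand: fixed dark wooden stand of the clip, 80 (x) x 70 (y) x 12 (z) mm, with a steel fin 3 (x) x 34 (y) x 18 (z) mm upright on its middle; origin at the centre of its underside, z up
- clip: loose red spring clip like a clothes peg, 65 g, upright on its jaw tips on the stand, the fin between its jaws. Two levers 24 mm wide (y), at +x and -x, on a steel pin along y, 48 mm above the origin; jaws below, splayed handles above. Origin midway between the tips of the shut jaws, at their underside, z up. The frame stays midway between the levers. The same turned by half a turn
- clip_grip (a point): point midway between the handles, 78 mm above the clip's origin (axes as the clip's), where to squeeze them together along x. Jaws shut: handle tops 93 mm above the origin and 53 mm apart over their outsides. Jaws fully spread: handles parallel, 23 mm over their outsides, from 48 to 98 mm above the origin
- clip_r (a joint): angle each lever of the clip is turned (both alike): 0 jaws shut, 5 mm apart; 0.31 rad stop, jaw tips 34 mm apart and risen 3 mm. Squeezing the handles turns it up; the spring needs about 4 N on each handle to start and 10 to 14 N to reach the stop, more grip does no harm. Jaws 44 mm long, from the tips to 4 mm below the pin
- black_bowl: bystander: black round bowl, 110 mm across, 60 mm high; origin at the centre of its underside
- black_pot: bystander: black round pot, 100 mm across, 65 mm high; origin at the centre of its underside
- white_dish: bystander: white rectangular open dish, 130 x 150 x 45 mm; origin at the centre of its underside
- oil_bottle: bystander: green glass bottle, 56 mm across, 170 mm high; origin at the centre of its underside
- spice_jar: bystander: small amber jar with steel lid, 48 mm across, 85 mm high; origin at the centre of its underside
- serving_spoon: bystander: serving spoon lying flat, handle towards its -x; origin at the centre of its underside
There are look-alikes about, which are no part of the job. There is more than one size of the clip; the job needs the middle-sized.

How it is judged:
By the outcome, as a careful person would: the job done as asked, in the order asked, and still so for the second after the job is handed in, while the arm keeps its last pose, push and grip.
It also fails if it takes over 51 s, if anything falls off the work surface, if the arm or the gripper's body presses on something with over 40 N, if the wrist force passes 120 N, or if a joint passes its speed limit or range.

### The arm

A 6-joint arm with a two-finger parallel gripper is mounted at the origin on the work surface. World frame = base frame: x ahead of the robot, y to its left, z up, the work surface at z = 0. Lengths are in m, angles in rad, forces in N, time in s.
With the tool pointing down it reaches from about 0.4 to 0.825 m from the base axis. Payload 7 kg.
Tool frame: the origin (TCP) lies midway between the tips of the shut fingers; the grasp point (between the pads) lies 19 mm behind it; z points along the fingers, y is the line along which they close (so a half turn about z gives the same grasp; the last joint's range is limited). The gripper opens to 88 mm and grips with 3 to 60 N. Pads are 19 mm wide; open, the fingers measure 130 mm over their backs; the gripper's body (78 mm by 193 mm) begins 47 mm behind the grasp point.
Start: joints at [-0.943, 0.359, 0.012, 0, -1.224, -0.288], TCP at [0.225, -0.636, 0.227] pointing down, gripper open.
Joint ranges: [-3.07, 3.07], [-1.43, 2.12], [-1.02, 1.25], [-3.03, 1.67], [-3.05, -0], [-3.03, 3.03]. Speed limits (rad/s): [2.39, 2.39, 3.01, 3.14, 3.14, 3.14].

### API

Orientations are given as [roll, pitch, yaw] about the fixed x, y, z axes, in that order (R = Rz(yaw) Ry(pitch) Rx(roll)).
In Python, from station import monitor, viewer, arm gives the robot as it stands.
- The arm moves only by the tool move_arm, never from a script. Its argument "deltas" is a list that holds one entry, the list of rows, each a list of 7 numbers: the turn, a rotation vector about the tool's x, y, z in degrees, then the shift along the tool's x, y, z in m, then the finger opening in m, from 0 to 0.0876. A call has 1 to 12 rows; each row is the pose to reach, as a shift and turn from the pose commanded when the call began, along the tool's axes at that moment; what a row does not reach only later rows make up. A row lasts 1/12 s, in which the tool goes at most 41.7 mm and 7.16 degrees, less where a joint would pass 70% of its speed; a pose out of reach is approached as far as the arm can. A call with a gripper value outside its range is refused whole. The fingers move at their own pace and stop on an object; "force" is the grip in N (left out, the last holds). Time passes only in rows, so rows that repeat a pose let the fingers close. It gives the time, the measured TCP pose, the force and the opening at its end, in the units of the state.
- monitor.get_state(): the state, without advancing time (a new reading comes with each control period).
- viewer.grab_frame(name): name is "scene" or "top" or "wrist"; returns a dict with "frame" (400x640x3 uint8, blue, green, red), "vfov" (degrees; the focal length in pixels is half the picture's height over the tangent of half this angle, whatever the lens; pixels are square), "cx", "cy" (the principal point, pixels), "xyz" and "orientation" of the camera in the world; the wrist camera has in their place "hand_eye" (4x4, takes a point from camera to tool coordinates, whose origin is the TCP and whose axes are the flange's). Camera axes: x right, y down, z forward; pixel columns grow to the right and rows downward; lengths in m; the calibration is good to about 2 mm. A picture is of the moment at which its call begins: read the wrist's pose just before it. There is no depth.
- arm.job_done(): hands the job in, once; it reports no verdict.
The state is a dict: "t": time; "q": joint angles; "qd": joint speeds; "joint_efforts": joint torques, N m; "eef_pos": TCP position; "ee_rot": TCP orientation; "force": force on the tool from outside, world axes, zero at the start; "moment": the same for the moment, N m; "width": finger opening in m.
Only numpy, scipy, OpenCV 4.12 (cv2) and the standard library are available. Lean on these libraries where they do the work, as an engineer would, in place of code of your own. Each camera call takes 0.05 s, during which the arm holds its last target. There are 200 camera calls.

## Working session

There is one attempt and no reset: what is moved stays moved. The work goes in short steps, Python scripts to look and compute and a tool call to move; the robot and the scene stay as the last step left them, time stands still between calls to the robot, and variables do not carry over. Pictures are saved under pics/ and viewed, on a budget of 10 in all, crops included, one or two more only if the job needs it, and the job is handed in when it is done.

Besides the shell and the picture viewer there is one more tool, called after "Request:" as name([rows], argument=value, ...), one row to a line, values as JSON. move_arm: Moves the arm, as the interface text tells. Its arguments: {"type":"object","properties":{"deltas":{"type":"array","items":{"type":"array","items":{"type":"array","items":{"type":"number"}}}},"force":{"type":"number"}},"required":["deltas"]}

```bash
ls; mkdir -p pics; cat > h.py <<'E'
import numpy as np,cv2
from scipy.spatial.transform import Rotation as R
from station import monitor,viewer,arm
def grab(n):
    s=monitor.get_state(); d=viewer.grab_frame(n); d['state']=s; return d
E
python3 - <<'E'
from h import *
import pickle
for n in("scene","top"):
    d=grab(n); print(n,{k:v for k,v in d.items() if k not in('frame','state')})
    cv2.imwrite(f'pics/{n}0.png',d['frame']); pickle.dump(d,open(n+'0.pkl','wb'))
print(d['state'])
E
```

```text
pics
scene {'vfov': 45.54748514562615, 'cx': 324.51557775815866, 'cy': 203.49520064757212, 'xyz': array([ 1.41280807, -0.17876478,  1.15140457]), 'orientation': array([-2.47508082e+00,  2.08843541e-03,  1.32138428e+00])}
top {'vfov': 44.21390409807055, 'cx': 314.94992941996423, 'cy': 200.57468724438732, 'xyz': array([0.38297486, 0.01260346, 1.65629673]), 'orientation': array([-3.01618201e+00, -2.27819166e-04, -1.57851542e+00])}
{'t': 0.05, 'q': array([-9.42906939e-01,  3.59392433e-01,  1.11097888e-02, -3.57591951e-04,
       -1.22409998e+00, -2.88105073e-01]), 'qd': array([-0.00139511,  0.00066005, -0.00022595,  0.00073808,  0.00086803,
        0.00021998]), 'joint_efforts': array([-1.60373223e-03, -5.84672534e+01,  2.94062823e+01,  7.02613100e+00,
        1.03440692e-02, -3.53530879e-05]), 'eef_pos': array([ 0.224798  , -0.63597337,  0.22563992]), 'ee_rot': array([ 3.13997622e+00, -1.28459760e-04, -2.80193001e+00]), 'force': array([ 0.5025596 ,  0.04619042, -0.26718952]), 'moment': array([0.02233901, 0.01191191, 0.01119649]), 'width': 0.08719834672400383}
```

View pics/scene0.png

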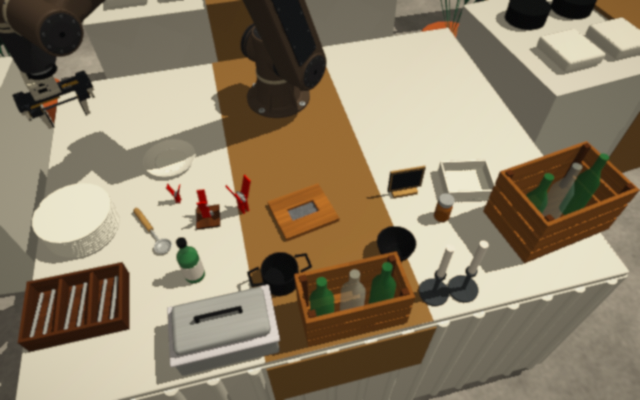

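View pics/top0.png

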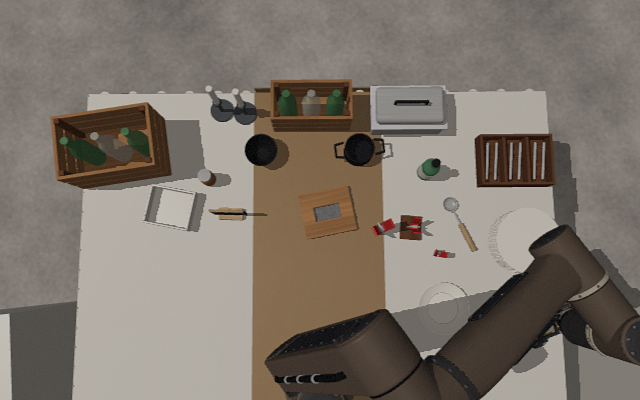

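Scene view: the sign is at (405,182), the plinth at (303,211), and there are three red clips: a small one at (173,193), one on the stand at (205,207) and a big one at (240,195). In the top view these are: sign (231,214), recess (327,213), small clip (441,254), stand clip (411,227), big clip (384,227). The clip on the stand fits the description. The only slate sign is the one at (231,214). I'll check this with a crop and get rough positions.

```bash
cat >> h.py <<'E'
def cam(d):
    f=200/np.tan(np.radians(d['vfov']/2)); K=np.array([[f,0,d['cx']],[0,f,d['cy']],[0,0,1]])
    if 'hand_eye' in d:
        T=np.eye(4); T[:3,:3]=R.from_euler('xyz',d['state']['ee_rot']).as_matrix(); T[:3,3]=d['state']['eef_pos']; T=T@np.array(d['hand_eye']); return K,T[:3,:3],T[:3,3]
    return K,R.from_euler('xyz',d['orientation']).as_matrix(),np.array(d['xyz'])
def ray(d,px,z):
    K,Rm,p=cam(d); px=np.atleast_2d(px).astype(float); v=np.c_[px,np.ones(len(px))]@np.linalg.inv(K).T@Rm.T
    return p+v*((z-p[2])/v[:,2])[:,None]
def proj(d,X):
    K,Rm,p=cam(d); c=(np.atleast_2d(X)-p)@Rm@K.T; return c[:,:2]/c[:,2:]
def rects(mask,amin=15):
    cs,_=cv2.findContours(mask.astype(np.uint8),cv2.RETR_EXTERNAL,cv2.CHAIN_APPROX_NONE)
    return sorted([(cv2.contourArea(c),c) for c in cs if cv2.contourArea(c)>amin],key=lambda a:-a[0])
E
python3 - <<'E'
from h import *
import pickle
t=pickle.load(open('top0.pkl','rb')); s=pickle.load(open('scene0.pkl','rb'))
np.set_printoptions(precision=4,suppress=True)
for n,p,z in(("sign",(231,214),.106),("recess",(327,213),.006),("stand",(411,227),.01)): print(n,ray(t,p,z))
a=s['frame'][150:250,150:350]; b=s['frame'][140:240,350:450]; c=t['frame'][195:265,370:460]; e=t['frame'][180:240,200:300]
r=lambda i,w,h:cv2.resize(i,(w,h),interpolation=cv2.INTER_CUBIC)
cv2.imwrite('pics/c1.png',np.vstack([np.hstack([r(a,520,260),r(b,260,260)]),np.hstack([r(c,390,300),r(e,390,300)])]))
E
```

```text
sign [[0.5377 0.2766 0.106 ]]
recess [[ 0.5485 -0.0296  0.006 ]]
stand [[ 0.4989 -0.3102  0.01  ]]
```

View pics/c1.png

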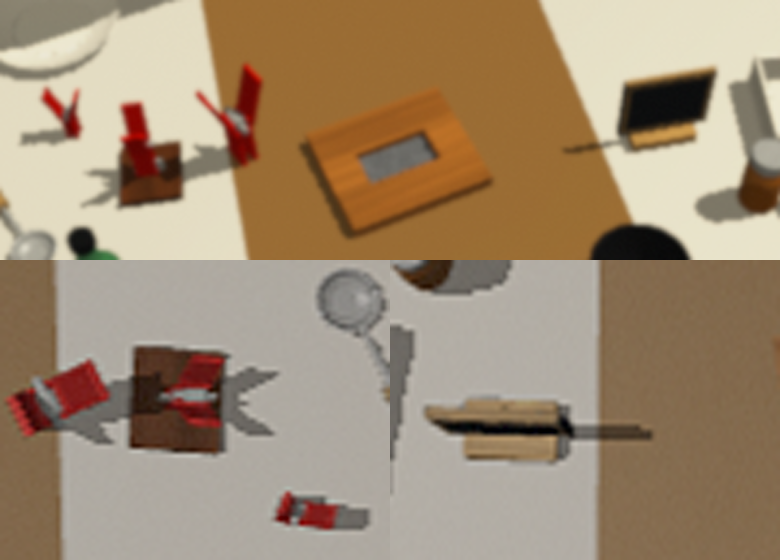

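The crop confirms it: the middle clip stands on the dark stand, with its pin along the image horizontal (world y). The sign's board also runs along y, and the plinth is turned about 10°. Next I go over the clip for a wrist look on the way to the sign.

```bash
cat >> h.py <<'E'
def delta(xyz,yaw,s=None,tilt=(np.pi,0)):
    s=s or monitor.get_state(); A=R.from_euler('xyz',s['ee_rot']); B=R.from_euler('xyz',[tilt[0],tilt[1],np.radians(yaw)])
    print('t',round(s['t'],2),'rot',np.round(np.degrees((A.inv()*B).as_rotvec()),2),'shift',np.round(A.inv().apply(np.array(xyz)-s['eef_pos']),4))
E
python3 - <<'E'
from h import *
d=grab('wrist'); print(d['hand_eye'],d['vfov'],d['cx'],d['cy'])
delta([.5,-.25,.33],-90)
E
```

```text
[[ 7.28837454e-04 -9.53008949e-01 -3.02941268e-01  8.10355354e-02]
 [ 9.99999668e-01  5.84253900e-04  5.67892314e-04  3.08793232e-04]
 [-3.64211840e-04 -3.02941581e-01  9.53009059e-01 -1.58967543e-01]
 [ 0.00000000e+00  0.00000000e+00  0.00000000e+00  1.00000000e+00]] 60.629303241164145 325.6989796218384 201.57658777993325
t 0.15 rot [ 6.000e-02  4.000e-02 -7.053e+01] shift [-0.3881  0.2724 -0.1038]
```

Request:
move_arm([
  [[0,0,-70.5,-0.35,0.17,-0.055,0.087],[0,0,-70.5,-0.35,0.17,-0.055,0.087],[0,0,-70.5,-0.35,0.17,-0.055,0.087],[0,0,-70.5,-0.35,0.17,-0.055,0.087],[0,0,-70.5,-0.35,0.17,-0.055,0.087],[0,0,-70.5,-0.35,0.17,-0.055,0.087],[0,0,-70.5,-0.35,0.17,-0.055,0.087],[0,0,-70.5,-0.35,0.17,-0.055,0.087],[0,0,-70.5,-0.35,0.17,-0.055,0.087],[0,0,-70.5,-0.35,0.17,-0.055,0.087],[0,0,-70.5,-0.35,0.17,-0.055,0.087],[0,0,-70.5,-0.35,0.17,-0.055,0.087]],
])

```text
t: 1.15
eef_pos: [0.499, -0.3584, 0.2813]
ee_rot: [3.141, 0.0, -1.57]
force: [-0.8, 0.1, -0.6]
width: 0.0866
```

```bash
python3 - <<'E'
from h import *
import pickle
d=grab('wrist'); print(d['state']['eef_pos'],d['state']['ee_rot'],abs(d['state']['qd']).max()); cv2.imwrite('pics/w1.png',d['frame']);pickle.dump(d,open('w1.pkl','wb'))
delta([.53,.1,.32],-90); print(proj(d,[.5,-.31,0]))
E
```

```text
[ 0.49899803 -0.35837602  0.28129908] [ 3.14118645e+00  2.50310176e-04 -1.56986525e+00] 0.03721919764095718
t 1.2 rot [ 0.04  0.02 -0.06] shift [-0.4591 -0.0312 -0.0387]
[[325.65595407 194.39767248]]
```

View pics/w1.png

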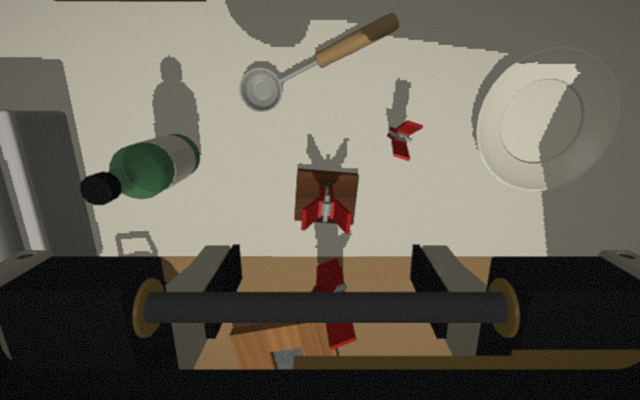

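Wrist view: the stand has corners near (298,168), (358,172), (357,222), (296,220), with the clip pin at (327,203). The big clip sits at (335,300) behind the fingers. Now I measure the stand and clip, then move on to the plinth and sign.

```bash
python3 - <<'E'
from h import *
import pickle
np.set_printoptions(precision=4,suppress=True)
d=pickle.load(open('w1.pkl','rb')); f=d['frame'].astype(int); b,g,r=f[...,0],f[...,1],f[...,2]
roi=np.zeros(r.shape,bool); roi[150:245,270:385]=1
red=roi&(r>90)&(g<60)&(b<60)
st=roi&(r>b+12)&(g<90)
for n,m,z in(('stand',st,.012),('red',red,.1)):
    A,c=rects(m)[0]; rr=cv2.minAreaRect(c); bp=cv2.boxPoints(rr); print(n,A,rr); print(ray(d,bp,z))
c=rects(st)[0][1]; 
h=cv2.convexHull(c); ap=cv2.approxPolyDP(h,4,True)[:,0]; print(ap.T); print(ray(d,ap,.012)[:,:2])
silver=roi&(abs(r-b)<25)&(r>110); silver[:180]=0; silver[225:]=0; silver[:,:315]=0; silver[:,340:]=0
for A,c in rects(silver,4): print('silver',A,cv2.minAreaRect(c),ray(d,cv2.minAreaRect(c)[0],.06))
E
```

```text
stand 3152.5 ((325.29931640625, 200.48291015625), (60.547080993652344, 61.458683013916016), 4.864514350891113)
[[ 0.5446 -0.2655  0.012 ]
 [ 0.5356 -0.3495  0.012 ]
 [ 0.4586 -0.3429  0.012 ]
 [ 0.4631 -0.2582  0.012 ]]
red 286.5 ((310.739990234375, 212.81997680664062), (17.799999237060547, 32.20000076293945), 53.13010025024414)
[[ 0.5351 -0.3164  0.1   ]
 [ 0.5077 -0.3378  0.1   ]
 [ 0.4966 -0.3221  0.1   ]
 [ 0.5241 -0.3002  0.1   ]]
[[298 357 349 302 295]
 [168 173 233 229 219]]
[[ 0.5353 -0.3486]
 [ 0.4599 -0.3422]
 [ 0.4683 -0.2591]
 [ 0.5318 -0.2649]
 [ 0.5409 -0.2792]]
silver 93.0 ((326.0, 212.5), (17.0, 8.0), 90.0) [[ 0.4996 -0.3055  0.06  ]]
silver 11.5 ((326.5, 198.0), (4.0, 3.0), 90.0) [[ 0.4991 -0.3234  0.06  ]]
```

Request:
move_arm([
  [[0,0,0,-0.2,-0.03,-0.04,0.087],[0,0,0,-0.2,-0.03,-0.04,0.087],[0,0,0,-0.2,-0.03,-0.04,0.087],[0,0,0,-0.2,-0.03,-0.04,0.087],[0,0,0,-0.2,-0.03,-0.04,0.087],[0,0,0,-0.2,-0.03,-0.04,0.087],[0,0,0,-0.2,-0.03,-0.04,0.087],[0,0,0,-0.2,-0.03,-0.04,0.087]],
])

```text
t: 1.87
eef_pos: [0.5278, -0.1602, 0.3213]
ee_rot: [3.141, -0.0, -1.573]
force: [0.9, -0.3, -0.6]
width: 0.087
```

```bash
python3 - <<'E'
from h import *
import pickle
d=grab('wrist'); print(d['state']['eef_pos'],d['state']['ee_rot'],abs(d['state']['qd']).max()); cv2.imwrite('pics/w2.png',d['frame']);pickle.dump(d,open('w2.pkl','wb'))
delta([.53,.2,.32],-90)
E
```

```text
[ 0.52783654 -0.16017208  0.32134021] [ 3.14114892e+00 -4.83955499e-05 -1.57259412e+00] 0.023810562486491146
t 1.92 rot [ 0.04 -0.   -0.15] shift [-0.3606 -0.0013  0.0011]
```

Request:
move_arm([
  [[0,0,0,-0.36,0,0,0.087],[0,0,0,-0.36,0,0,0.087],[0,0,0,-0.36,0,0,0.087],[0,0,0,-0.36,0,0,0.087],[0,0,0,-0.36,0,0,0.087],[0,0,0,-0.36,0,0,0.087],[0,0,0,-0.36,0,0,0.087],[0,0,0,-0.36,0,0,0.087],[0,0,0,-0.36,0,0,0.087],[0,0,0,-0.36,0,0,0.087],[0,0,0,-0.36,0,0,0.087],[0,0,0,-0.36,0,0,0.087]],
])

```text
t: 2.92
eef_pos: [0.5289, 0.1991, 0.3209]
ee_rot: [3.141, -0.001, -1.573]
force: [0.1, -0.2, 0.9]
width: 0.0873
```

```bash
python3 - <<'E'
from h import *
import pickle
d=grab('wrist'); print(d['state']['eef_pos'],d['state']['ee_rot'],abs(d['state']['qd']).max()); cv2.imwrite('pics/w3.png',d['frame']);pickle.dump(d,open('w3.pkl','wb'))
e=pickle.load(open('w2.pkl','rb'))
cv2.imwrite('pics/w23.png',np.vstack([e['frame'][:290],d['frame'][:290]]))
E
```

```text
[0.52890083 0.19909402 0.32093538] [ 3.14058053e+00 -1.00340306e-03 -1.57319169e+00] 0.012678957628705793
```

View pics/w23.png

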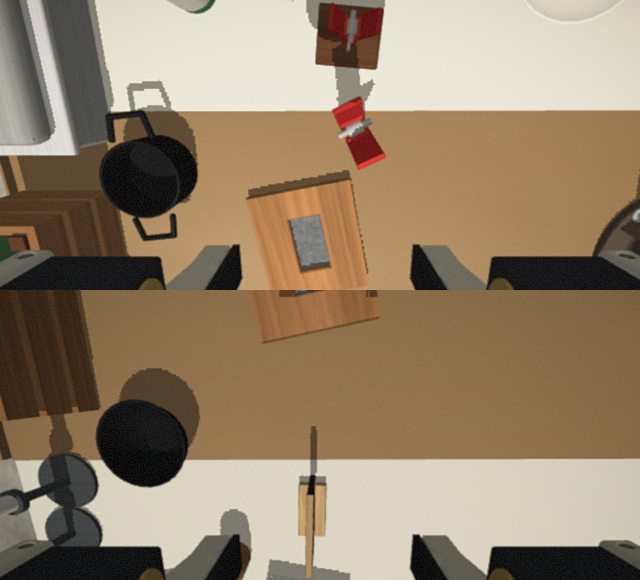

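w2 (top): recess floor spans about (291,217) to (330,270), and the plinth is turned about −10°. w3 (bottom): the sign foot is at about (312,216) in frame rows, and part of the board is hidden at the bottom. I'll move 7 cm further so the whole sign is in view, then measure both.

Request:
move_arm([
  [[0,0,0,-0.07,0,0,0.087],[0,0,0,-0.07,0,0,0.087],[0,0,0,-0.07,0,0,0.087],[0,0,0,-0.07,0,0,0.087],[0,0,0,-0.07,0,0,0.087]],
])

```text
t: 3.38
eef_pos: [0.5289, 0.2691, 0.3216]
ee_rot: [3.141, -0.0, -1.573]
force: [-0.3, 0.4, -0.3]
width: 0.0869
```

```bash
python3 - <<'E'
from h import *
import pickle
np.set_printoptions(precision=4,suppress=True)
d=grab('wrist'); print(d['state']['eef_pos'],d['state']['ee_rot'],abs(d['state']['qd']).max()); pickle.dump(d,open('w4.pkl','wb'))
e=pickle.load(open('w2.pkl','rb'))
r=lambda i:cv2.resize(i,(390,450),interpolation=cv2.INTER_CUBIC)
cv2.imwrite('pics/c4.png',np.hstack([r(e['frame'][170:290,245:349]),r(d['frame'][90:255,240:383])]))
hs=cv2.cvtColor(e['frame'],cv2.COLOR_BGR2HSV); roi=np.zeros(hs.shape[:2],np.uint8); roi[200:285,275:345]=1
m=roi&((hs[...,1]<90)).astype(np.uint8)
for A,c in rects(m)[:2]: rr=cv2.minAreaRect(c); print('floor',A,rr,ray(e,rr[0],.006)); P=ray(e,cv2.boxPoints(rr),.006); print(P)
E
```

```text
[0.5289 0.2691 0.3216] [ 3.1414 -0.0004 -1.5727] 0.009042340678145827
floor 1426.5 ((309.1146240234375, 241.36827087402344), (50.91557312011719, 30.521408081054688), 77.90524291992188) [[ 0.554  -0.0279  0.006 ]]
[[ 0.5835 -0.0629  0.006 ]
 [ 0.5392 -0.0729  0.006 ]
 [ 0.5233  0.0086  0.006 ]
 [ 0.5697  0.0196  0.006 ]]
```

View pics/c4.png

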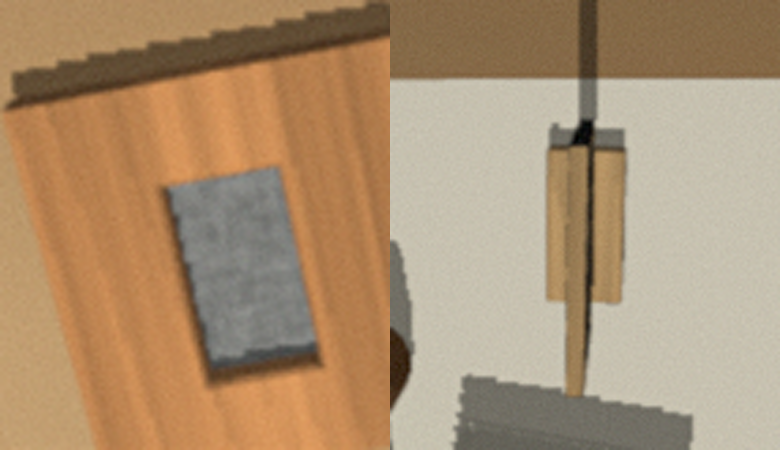

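Crop: the recess opening corners are at full-frame px (289,219.6), (319,214.5), (331,266.5), (301,272). The sign foot's corners are (297.9,145), (326.2,145), (324.7,200.7), (297.6,200), and the board's top strip runs from (309.1,143.9) to (307.8,234.9).

```bash
python3 - <<'E'
from h import *
import pickle
np.set_printoptions(precision=4,suppress=True)
def q(d,p,z):
    P=ray(d,p,z)[:,:2]; c=P.mean(0); L=[np.linalg.norm(P[(i+1)%4]-P[i]) for i in range(4)]
    a=(P[3]-P[0]+P[2]-P[1]); print(c,np.round(L,4),'yaw of y axis from +y (deg, ccw+)',np.degrees(np.arctan2(-a[0],a[1])))
w2=pickle.load(open('w2.pkl','rb'));w4=pickle.load(open('w4.pkl','rb'));w1=pickle.load(open('w1.pkl','rb'))
q(w2,[(289,219.6),(319.1,214.5),(331.1,266.5),(301,272.1)],.018)
q(w4,[(297.9,145),(326.2,145),(324.7,200.7),(297.6,200)],.016)
P=ray(w4,[(309.1,143.9),(307.8,234.9)],.106); print(P,P.mean(0),np.linalg.norm(P[1]-P[0]))
a=P[1]-P[0]; print(np.degrees(np.arctan2(-a[0],a[1])))
# plinth outer, whole top in w2
hs=cv2.cvtColor(w2['frame'],cv2.COLOR_BGR2HSV)
# clip triangulation: pin ends in w1, w2
for n,d,c in(('w1',w1,(w1['frame'][150:245,270:385])),('w2',w2,w2['frame'][0:80,300:400])): cv2.imwrite(f'pics/{n}c.png',c)
cv2.imwrite('pics/clip.png',np.hstack([cv2.resize(w1['frame'][155:240,280:375],(395,353),interpolation=2),cv2.resize(w2['frame'][0:75,310:395],(400,353),interpolation=2)]))
delta([P.mean(0)[0],P.mean(0)[1],.12],-90)
E
```

```text
[ 0.5519 -0.0293] [0.0442 0.0852 0.0466 0.0864] yaw of y axis from +y (deg, ccw+) 11.049063253332841
[0.5496 0.294 ] [0.0383 0.0791 0.0386 0.0781] yaw of y axis from +y (deg, ccw+) -1.68808547953279
[[0.5481 0.2405 0.106 ]
 [0.5513 0.348  0.106 ]] [0.5497 0.2943 0.106 ] 0.10749578157860847
-1.7295612699824792
t 3.43 rot [-0.01 -0.   -0.12] shift [-0.0253 -0.0207  0.2017]
```

View pics/clip.png

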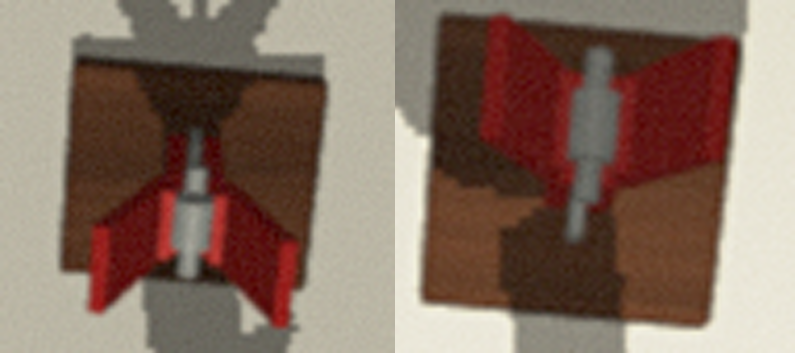

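Clip crops: the stand clip is upright, with splayed handles at ±x and pin roughly along y. Sign and recess are measured consistently: sign (0.5496, 0.294) at yaw −1.7°, recess (0.552, −0.029) at yaw +11°. Grasping the sign.

Request:
move_arm([
  [[0,0,1.6,-0.0253,-0.0207,0,0.087],[0,0,1.6,-0.0253,-0.0207,0.03,0.087],[0,0,1.6,-0.0253,-0.0207,0.07,0.087],[0,0,1.6,-0.0253,-0.0207,0.11,0.087],[0,0,1.6,-0.0253,-0.0207,0.14,0.087],[0,0,1.6,-0.0253,-0.0207,0.17,0.087],[0,0,1.6,-0.0253,-0.0207,0.2,0.087],[0,0,1.6,-0.0253,-0.0207,0.22,0.087],[0,0,1.6,-0.0253,-0.0207,0.24,0.087],[0,0,1.6,-0.0253,-0.0207,0.25,0.087],[0,0,1.6,-0.0253,-0.0207,0.252,0.087],[0,0,1.6,-0.0253,-0.0207,0.252,0.087]],
])

```text
t: 4.43
eef_pos: [0.5496, 0.295, 0.0697]
ee_rot: [3.141, -0.001, -1.6]
force: [-0.2, -0.8, -0.2]
width: 0.0869
```

Request:
move_arm([
  [[0,0,0,0,0,0,0.0],[0,0,0,0,0,0,0.0],[0,0,0,0,0,0,0.0],[0,0,0,0,0,0,0.0],[0,0,0,0,0,0,0.0],[0,0,0,0,0,0,0.0],[0,0,0,0,0,0,0.0],[0,0,0,0,0,0,0.0],[0,0,0,0,0,0,0.0],[0,0,0,0,0,0,0.0]],
], force=25)

```text
t: 5.27
eef_pos: [0.5493, 0.2958, 0.0695]
ee_rot: [3.142, -0.0, -1.599]
force: [1.0, 0.1, -0.4]
width: 0.0261
```

Request:
move_arm([
  [[0,0,0,0,0,0,0.0],[0,0,0,0,0,0,0.0],[0,0,0,0,0,0,0.0],[0,0,0,0,0,0,0.0],[0,0,0,0,0,0,0.0],[0,0,0,0,0,0,0.0]],
])

```text
t: 5.77
eef_pos: [0.5493, 0.2958, 0.0695]
ee_rot: [3.142, 0.0, -1.599]
force: [0.0, 0.0, -0.6]
width: 0.0076
```

Request:
move_arm([
  [[0,0,0,0,0,-0.01,0.0],[0,0,0,0,0,-0.03,0.0],[0,0,0,0,0,-0.06,0.0],[0,0,0,0,0,-0.1,0.0],[0,0,0,0,0,-0.11,0.0],[0,0,0,0,0,-0.11,0.0]],
])

```text
t: 6.27
eef_pos: [0.5513, 0.2972, 0.185]
ee_rot: [-3.135, 0.005, -1.599]
force: [0.4, 0.4, -1.3]
width: 0.0082
```

```bash
python3 - <<'E'
from h import *
delta([.552,-.0283,.18],-90+11.05)
E
```

```text
t 6.27 rot [ -0.38   0.25 -12.65] shift [ 0.3254 -0.0098  0.0034]
```

Request:
move_arm([
  [[0,0,-1,0.02,0,0,0.0],[0,0,-3,0.055,-0.002,0,0.0],[0,0,-5,0.095,-0.003,0,0.0],[0,0,-7,0.135,-0.005,0,0.0],[0,0,-9,0.175,-0.006,0,0.0],[0,0,-11,0.215,-0.007,0,0.0],[0,0,-12,0.255,-0.009,0,0.0],[0,0,-12.65,0.285,-0.01,0,0.0],[0,0,-12.65,0.31,-0.01,0,0.0],[0,0,-12.65,0.325,-0.01,0,0.0],[0,0,-12.65,0.325,-0.01,0,0.0],[0,0,-12.65,0.325,-0.01,0,0.0]],
])

```text
t: 7.27
eef_pos: [0.5496, -0.0302, 0.1793]
ee_rot: [3.141, 0.0, -1.381]
force: [-0.7, 0.3, -1.6]
width: 0.0078
```

```bash
python3 - <<'E'
from h import *
import pickle
d=grab('wrist'); s=d['state'];print(s['eef_pos'],s['ee_rot'],s['width'])
delta([.5517,-.0276,.0875],-90+11.05)
pickle.dump(d,open('w5.pkl','wb')); e=grab('scene'); pickle.dump(e,open('s5.pkl','wb'))
cv2.imwrite('pics/w5.png',np.vstack([d['frame'],cv2.resize(e['frame'][130:255,220:420],(640,400))])[:, :].copy()); 
i=cv2.imread('pics/w5.png'); cv2.imwrite('pics/w5.png',cv2.resize(i,(480,600)))
E
```

```text
[ 0.54959392 -0.03016124  0.1792994 ] [ 3.14090182e+00  1.95035883e-04 -1.38051960e+00] 0.007820931834620577
t 7.32 rot [ 0.02  0.01 -0.09] shift [-0.0014 -0.0022  0.0918]
```

View pics/w5.png

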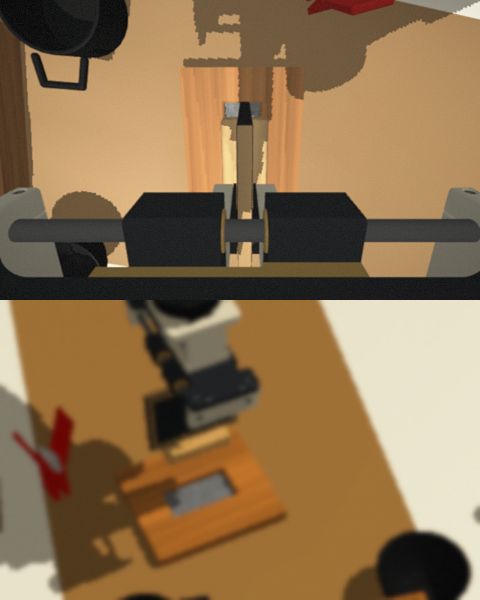

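The sign hangs over the recess and is aligned with it in both views. Lowering in stages.

Request:
move_arm([
  [[0,0,0,-0.0014,-0.0022,0.02,0.0],[0,0,0,-0.0014,-0.0022,0.05,0.0],[0,0,0,-0.0014,-0.0022,0.075,0.0],[0,0,0,-0.0014,-0.0022,0.085,0.0],[0,0,0,-0.0014,-0.0022,0.09,0.0],[0,0,0,-0.0014,-0.0022,0.094,0.0],[0,0,0,-0.0014,-0.0022,0.096,0.0],[0,0,0,-0.0014,-0.0022,0.096,0.0]],
])

```text
t: 8.03
eef_pos: [0.5526, -0.0272, 0.0843]
ee_rot: [-3.14, -0.0, -1.378]
force: [0.4, -0.5, -0.7]
width: 0.0079
```

```bash
python3 - <<'E'
from h import *
s=monitor.get_state();print(s['force'],s['moment'],s['width'])
delta([.5517,-.0276,.0755],-90+11.05)
E
```

```text
[ 0.43647092 -0.50688057 -0.67680893] [ 0.03030634  0.15234538 -0.00206258] 0.007938450975816476
t 8.03 rot [-0.07 -0.   -0.  ] shift [0.0002 0.001  0.0088]
```

Request:
move_arm([
  [[0,0,0,0,0.0005,0.003,0.0],[0,0,0,0,0.0005,0.006,0.0],[0,0,0,0,0.0005,0.008,0.0],[0,0,0,0,0.0005,0.0088,0.0],[0,0,0,0,0.0005,0.0088,0.0],[0,0,0,0,0.0005,0.0088,0.0]],
])

```text
t: 8.53
eef_pos: [0.5519, -0.0276, 0.0755]
ee_rot: [-3.141, -0.0, -1.378]
force: [-1.3, 0.9, 4.9]
width: 0.0083
```

Request:
move_arm([
  [[0,0,0,0,0,0,0.03],[0,0,0,0,0,0,0.05],[0,0,0,0,0,0,0.087],[0,0,0,0,0,0,0.087],[0,0,0,0,0,0,0.087],[0,0,0,0,0,0,0.087],[0,0,0,0,0,0,0.087],[0,0,0,0,0,0,0.087],[0,0,0,0,0,0,0.087]],
])

```text
t: 9.28
eef_pos: [0.5515, -0.0276, 0.0747]
ee_rot: [-3.142, -0.0, -1.379]
force: [0.1, -0.2, 0.3]
width: 0.0621
```

Request:
move_arm([
  [[0,0,0,0,0,-0.01,0.087],[0,0,0,0,0,-0.03,0.087],[0,0,0,0,0,-0.06,0.087],[0,0,0,0,0,-0.1,0.087],[0,0,0,0,0,-0.14,0.087],[0,0,0,0.01,0,-0.18,0.087],[0,0,0,0.02,0,-0.22,0.087],[0,0,0,0.02,0,-0.245,0.087],[0,0,0,0.02,0,-0.245,0.087],[0,0,0,0.02,0,-0.245,0.087]],
])

```text
t: 10.12
eef_pos: [0.5558, -0.0473, 0.3225]
ee_rot: [-3.137, 0.0, -1.379]
force: [-0.8, 0.5, -1.2]
width: 0.0871
```

```bash
python3 - <<'E'
from h import *
import pickle
d=grab('wrist'); s=d['state'];print(s['eef_pos'],s['ee_rot'],s['width'],s['t'])
pickle.dump(d,open('w6.pkl','wb'))
cv2.imwrite('pics/w6.png',cv2.resize(d['frame'][100:260,230:400],(638,600),interpolation=2))
np.set_printoptions(precision=4,suppress=True)
print('pred strip',proj(d,[[.5525+np.sin(np.radians(11.05))*.055,-.0293-.054,.112],[.5525-np.sin(np.radians(11.05))*.055,-.0293+.054,.112]]))
# clip: pin ends & handle corners triangulated from w1,w2
w1=pickle.load(open('w1.pkl','rb'));w2=pickle.load(open('w2.pkl','rb'))
c1=lambda x,y:(280+x*95/395,155+y*85/353); c2=lambda x,y:(310+(x-395)*85/400,y*75/353)
prs={'pin near':((195,132),(598,50)),'pin far':((189,275),(573,238)),'hA far':((97,310),(492,140)),'hA near':((103,228),(501,20)),'hB near':((290,240),(734,40)),'hB far':((279,324),(717,160))}
for k,(a,b) in prs.items():
    o=[];
    for d,p in((w1,c1(*a)),(w2,c2(*b))):
        K,Rm,c=cam(d); o.append(K@np.c_[Rm.T,-Rm.T@c]); 
    # note image right = -x
    X=cv2.triangulatePoints(o[0],o[1],np.array(c1(*a)).reshape(2,1),np.array(c2(*b)).reshape(2,1)); print(k,(X[:3]/X[3]).ravel())
E
```

```text
[ 0.55576264 -0.04734914  0.32247386] [-3.13710728e+00  2.56425069e-04 -1.37882811e+00] 0.08707661720714054 10.1167
pred strip [[327.5408 137.0813]
 [327.3958 232.34  ]]
pin near [ 0.4979 -0.3315  0.0407]
pin far [ 0.5015 -0.2888  0.0446]
hA far [ 0.5238 -0.3016  0.1037]
hA near [ 0.5219 -0.324   0.1043]
hB near [ 0.4742 -0.3205  0.1037]
hB far [ 0.4766 -0.2978  0.1039]
```

View pics/w6.png

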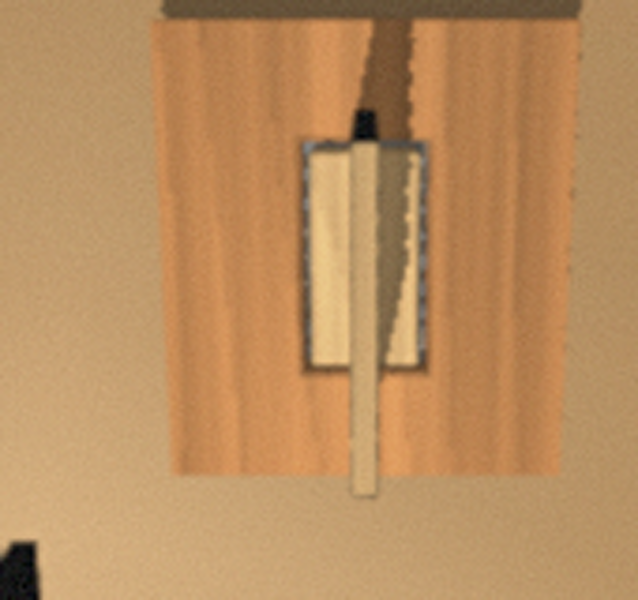

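The sign is fully seated in the recess and centred; its top strip is within about 0.6 mm of prediction. The clip's handle tops triangulate to z = 0.104, centre (0.499, −0.311), yaw −5°. On to the clip.

```bash
python3 - <<'E'
from h import *
delta([.4991,-.311,.2],-95)
E
```

```text
t 10.17 rot [-0.07  0.04 16.01] shift [0.2483 0.1054 0.1203]
```

Request:
move_arm([
  [[0,0,2,0.03,0.013,0,0.087],[0,0,4,0.065,0.028,0,0.087],[0,0,7,0.1,0.043,0,0.087],[0,0,10,0.135,0.058,0,0.087],[0,0,12,0.17,0.073,0.02,0.087],[0,0,14,0.205,0.087,0.04,0.087],[0,0,16,0.23,0.098,0.07,0.087],[0,0,16,0.2483,0.1054,0.1,0.087],[0,0,16,0.2483,0.1054,0.12,0.087],[0,0,16,0.2483,0.1054,0.12,0.087],[0,0,16,0.2483,0.1054,0.12,0.087]],
])

```text
t: 11.08
eef_pos: [0.4981, -0.311, 0.1983]
ee_rot: [3.137, 0.0, -1.658]
force: [-0.2, -0.0, 1.0]
width: 0.0868
```

```bash
python3 - <<'E'
from h import *
import pickle
d=grab('wrist'); cv2.imwrite('pics/w7.png',d['frame']); pickle.dump(d,open('w7.pkl','wb'))
delta([.4991,-.311,.071],-95)
E
```

```text
t 11.13 rot [ 0.06 -0.02  0.05] shift [-1.000e-04  2.000e-04  1.291e-01]
```

View pics/w7.png

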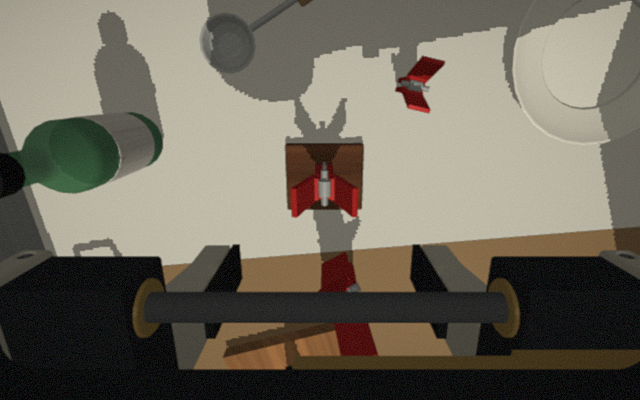

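The clip is centred between the fingers: handles at about (325,200), where the TCP column projects. The big clip at (350,300) is close, so I check its height and distance against the gripper body.

```bash
python3 - <<'E'
from h import *
import pickle
np.set_printoptions(precision=4,suppress=True)
L={k:pickle.load(open(k+'.pkl','rb')) for k in('w1','w2','scene0')}
P={k:(lambda K,Rm,c:K@np.c_[Rm.T,-Rm.T@c])(*cam(d)) for k,d in L.items()}
def tri(a,pa,b,pb):
    X=cv2.triangulatePoints(P[a],P[b],np.array(pa,float).reshape(2,1),np.array(pb,float).reshape(2,1)); return (X[:3]/X[3]).ravel()
# scene crop scale 2.6 from (150,150)
sc=lambda x,y:(150+x/2.6,150+y/2.6)
print('pin',tri('w1',(340,289),'w2',(354,129)),tri('scene0',sc(238,120),'w2',(354,129)))
print('tall handle top',tri('scene0',sc(253,70),'w2',(372,163)))
print('left handle top',tri('scene0',sc(200,96),'w2',(345,101)))
E
```

```text
pin [ 0.4877 -0.1989  0.0533] [ 0.4947 -0.1998  0.0622]
tall handle top [ 0.4802 -0.1718  0.1244]
left handle top [ 0.5098 -0.2335  0.1316]
```

The big clip's nearest part is at y = −0.234, with its top at about 0.13. The gripper body reaches only y = −0.27 and stays at z ≥ 0.137, so it clears. Descending and squeezing.

Request:
move_arm([
  [[0,0,0,0,0,0.02,0.087],[0,0,0,0,0,0.05,0.087],[0,0,0,0,0,0.08,0.087],[0,0,0,0,0,0.1,0.087],[0,0,0,0,0,0.115,0.087],[0,0,0,0,0,0.125,0.087],[0,0,0,0,0,0.1285,0.087],[0,0,0,0,0,0.1285,0.087],[0,0,0,0,0,0.1285,0.087]],
])

```text
t: 11.88
eef_pos: [0.5005, -0.3112, 0.0727]
ee_rot: [-3.14, -0.001, -1.657]
force: [0.6, -0.1, -0.3]
width: 0.0869
```

Request:
move_arm([
  [[0,0,0,0,0,0,0.0],[0,0,0,0,0,0,0.0],[0,0,0,0,0,0,0.0],[0,0,0,0,0,0,0.0],[0,0,0,0,0,0,0.0],[0,0,0,0,0,0,0.0],[0,0,0,0,0,0,0.0],[0,0,0,0,0,0,0.0],[0,0,0,0,0,0,0.0],[0,0,0,0,0,0,0.0],[0,0,0,0,0,0,0.0],[0,0,0,0,0,0,0.0]],
], force=30)

```text
t: 12.88
eef_pos: [0.4989, -0.3117, 0.0728]
ee_rot: [3.141, -0.001, -1.657]
force: [-5.0, 1.5, 13.6]
width: 0.022
```

Request:
move_arm([
  [[0,0,0,0,0,0,0.0],[0,0,0,0,0,0,0.0],[0,0,0,0,0,0,0.0],[0,0,0,0,0,0,0.0]],
])

```text
t: 13.22
eef_pos: [0.4989, -0.3117, 0.0728]
ee_rot: [3.141, -0.001, -1.657]
force: [-4.8, 0.7, 13.8]
width: 0.0224
```

Opening is 22 mm, so the handles are parallel at the stop. Lifting straight up past the fin, then high over the big clip.

Request:
move_arm([
  [[0,0,0,0,0,-0.005,0.0],[0,0,0,0,0,-0.015,0.0],[0,0,0,0,0,-0.03,0.0],[0,0,0,0,0,-0.06,0.0],[0,0,0,0,0,-0.1,0.0],[0,0,0,0,0,-0.14,0.0],[0,0,0,0,0,-0.18,0.0],[0,0,0,0,0,-0.21,0.0],[0,0,0,0,0,-0.23,0.0],[0,0,0,0,0,-0.23,0.0],[0,0,0,0,0,-0.23,0.0]],
])

```text
t: 14.13
eef_pos: [0.4997, -0.3111, 0.3031]
ee_rot: [-3.138, -0.0, -1.658]
force: [0.5, 0.4, -1.1]
width: 0.0228
```

```bash
python3 - <<'E'
from h import *
import pickle
d=grab('wrist'); s=d['state']; print(s['force'],s['width'],s['eef_pos']); pickle.dump(d,open('w8.pkl','wb')); e=grab('scene'); pickle.dump(e,open('s8.pkl','wb'))
p=proj(e,s['eef_pos'])[0].astype(int); print(p)
c=e['frame'][max(p[1]-60,0):p[1]+60,max(p[0]-60,0):p[0]+60]
cv2.imwrite('pics/w8.png',np.hstack([d['frame'][:,200:450],cv2.resize(c,(400,400),interpolation=2)]))
delta([.553,-.029,.30],-90+11.05)
E
```

```text
[ 0.46892415  0.36280481 -1.09323689] 0.022793889653467406 [ 0.49974625 -0.31113877  0.30308908]
[184 145]
t 14.23 rot [  0.05   0.05 -16.03] shift [-0.2854 -0.0295  0.0007]
```

View pics/w8.png

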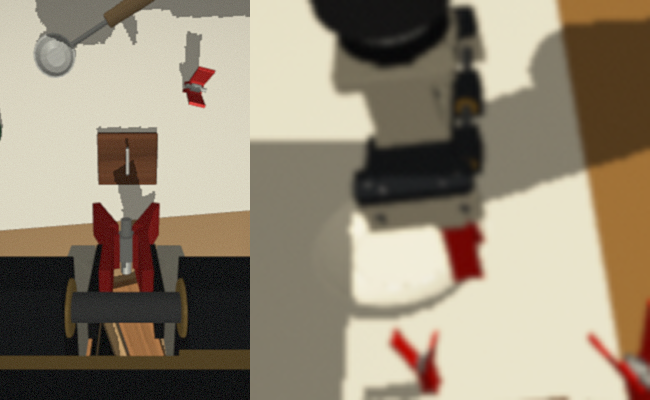

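The clip is held with jaws gaping and the stand left in place. Carrying it above the sign.

Request:
move_arm([
  [[0,0,-1,-0.01,-0.001,0,0.0],[0,0,-3,-0.04,-0.004,0,0.0],[0,0,-5,-0.075,-0.008,0,0.0],[0,0,-7,-0.11,-0.011,0,0.0],[0,0,-9,-0.145,-0.015,0,0.0],[0,0,-11,-0.18,-0.019,0,0.0],[0,0,-13,-0.215,-0.022,0,0.0],[0,0,-15,-0.245,-0.025,0,0.0],[0,0,-16,-0.27,-0.028,0,0.0],[0,0,-16,-0.285,-0.0295,0,0.0],[0,0,-16,-0.285,-0.0295,0,0.0],[0,0,-16,-0.285,-0.0295,0,0.0]],
])

```text
t: 15.23
eef_pos: [0.553, -0.0287, 0.3001]
ee_rot: [3.139, -0.0, -1.376]
force: [0.1, -0.8, -0.2]
width: 0.0223
```

```bash
python3 - <<'E'
from h import *
import pickle
d=grab('wrist'); s=d['state']; print(s['force'],s['width'],s['eef_pos'],s['t'],abs(s['qd']).max()); pickle.dump(d,open('w9.pkl','wb')); e=grab('scene'); pickle.dump(e,open('s9.pkl','wb'))
p=proj(e,s['eef_pos']-[0,0,.06])[0].astype(int); print(p)
c=e['frame'][max(p[1]-50,0):p[1]+75,max(p[0]-50,0):p[0]+50]
cv2.imwrite('pics/w9.png',np.hstack([cv2.resize(d['frame'][130:330,250:400],(450,600),interpolation=2),cv2.resize(c,(340,425),interpolation=2)[:, :] if 0 else cv2.copyMakeBorder(cv2.resize(c,(340,425),interpolation=2),0,175,0,0,0)]))
delta([.553,-.029,.152],-90+11.05)
E
```

```text
[ 0.0884306  -0.75991593 -0.19748161] 0.02233464239137327 [ 0.55302379 -0.02869629  0.3001469 ] 15.2333 0.029022840247273515
[299 157]
t 15.33 rot [ 0.08 -0.01 -0.01] shift [-0.001  -0.0004  0.1486]
```

View pics/w9.png

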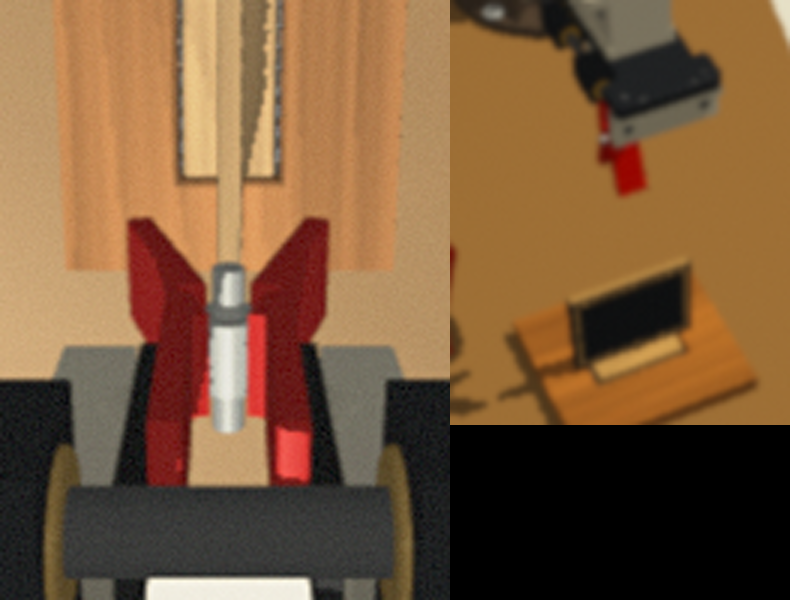

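Wrist view: the jaws are symmetric either side of the board line, and the tip corners are at px (292.7,202.7) and (359.3,202.7). In the scene view, the front jaw's tip corner is at crop (618,195). I check tip height and tilt.

```bash
python3 - <<'E'
from h import *
import pickle
np.set_printoptions(precision=4,suppress=True)
d=pickle.load(open('w9.pkl','rb')); e=pickle.load(open('s9.pkl','rb')); T=d['state']['eef_pos']; A=R.from_euler('xyz',d['state']['ee_rot'])
P=[(lambda K,Rm,c:K@np.c_[Rm.T,-Rm.T@c])(*cam(x)) for x in(d,e)]
sp=(249+168/3.4,107+195/3.4)
X=cv2.triangulatePoints(P[0],P[1],np.array([[292.7],[202.7]]),np.array(sp).reshape(2,1)); X=(X[:3]/X[3]).ravel(); print('tip corner',X,'tool',A.inv().apply(X-T))
for dz in(-.057,-.060,-.063): print(dz,A.inv().apply(ray(d,[(292.7,202.7),(359.3,202.7)],T[2]+dz)-T))
for dz in(-.010,-.013,-.016): print(dz,A.inv().apply(ray(d,[(326.7,218.3),(326,273.3)],T[2]+dz)-T))
# reproject checks in scene
for z in(.055,.058,.061,.064): print(z,sp,proj(e,T+A.apply([.012,-.022,z])))
E
```

```text
tip corner [ 0.5782 -0.0375  0.2435] tool [ 0.0135 -0.0231  0.0566]
-0.057 [[ 0.0124 -0.0231  0.057 ]
 [ 0.0124  0.021   0.057 ]]
-0.06 [[ 0.0114 -0.0235  0.06  ]
 [ 0.0114  0.0213  0.06  ]]
-0.063 [[ 0.0105 -0.0238  0.063 ]
 [ 0.0105  0.0216  0.063 ]]
-0.01 [[ 0.0189 -0.0007  0.01  ]
 [-0.0137 -0.0011  0.01  ]]
-0.013 [[ 0.0178 -0.0007  0.013 ]
 [-0.0154 -0.0011  0.013 ]]
-0.016 [[ 0.0167 -0.0007  0.016 ]
 [-0.0171 -0.0011  0.016 ]]
0.055 (298.4117647058824, 164.35294117647058) [[298.9264 163.3844]]
0.058 (298.4117647058824, 164.35294117647058) [[298.9766 164.1733]]
0.061 (298.4117647058824, 164.35294117647058) [[299.0266 164.9592]]
0.064 (298.4117647058824, 164.35294117647058) [[299.0764 165.742 ]]
```

Tips are 58 mm below the TCP with no tilt, and the jaws straddle the board centrally. Lowering to TCP z = 0.150, which puts the tips 20 mm below the top edge.

Request:
move_arm([
  [[0,0,0,-0.001,0.0006,0.02,0.0],[0,0,0,-0.001,0.0006,0.05,0.0],[0,0,0,-0.001,0.0006,0.08,0.0],[0,0,0,-0.001,0.0006,0.105,0.0],[0,0,0,-0.001,0.0006,0.12,0.0],[0,0,0,-0.001,0.0006,0.132,0.0],[0,0,0,-0.001,0.0006,0.142,0.0],[0,0,0,-0.001,0.0006,0.148,0.0],[0,0,0,-0.001,0.0006,0.15,0.0],[0,0,0,-0.001,0.0006,0.15,0.0],[0,0,0,-0.001,0.0006,0.15,0.0],[0,0,0,-0.001,0.0006,0.15,0.0]],
])

```text
t: 16.33
eef_pos: [0.5532, -0.0289, 0.1521]
ee_rot: [-3.14, -0.0, -1.378]
force: [-1.1, 0.0, -0.2]
width: 0.0222
```

```bash
python3 - <<'E'
from h import *
d=grab('wrist'); s=d['state']; print(s['force'],s['width'],s['eef_pos'],s['ee_rot'],s['t'],abs(s['qd']).max()); e=grab('scene')
c=e['frame'][120:245,250:350]
cv2.imwrite('pics/w10.png',np.hstack([cv2.resize(d['frame'][130:330,250:400],(390,520),interpolation=2),cv2.resize(c,(400,520),interpolation=2)]))
E
```

```text
[-1.13512281  0.01844627 -0.20961483] 0.022242457174123636 [ 0.55320461 -0.02887355  0.15211809] [-3.14013688e+00 -3.72781255e-05 -1.37842685e+00] 16.3333 0.0033389575828895006
```

View pics/w10.png

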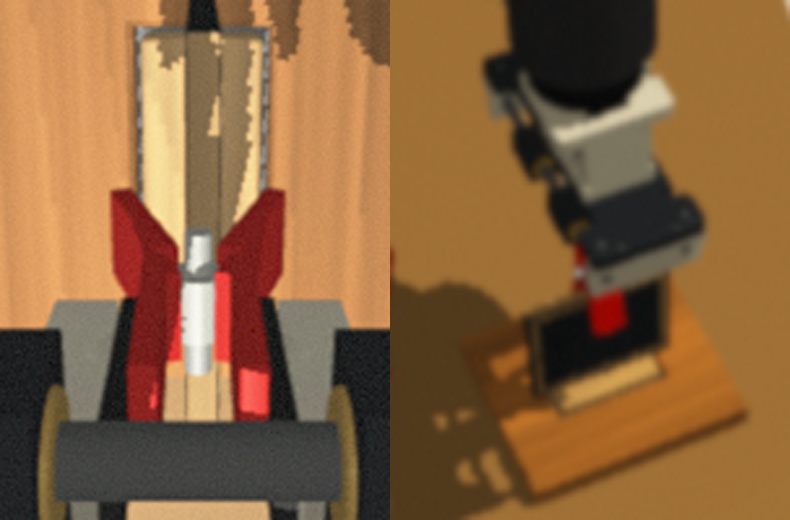

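The jaws straddle the middle of the seated sign without contact (about 0 N), roughly 18 mm down. I nudge 2 mm lower and settle, then hand in.

Request:
move_arm([
  [[0,0,0,0,0,0.001,0.0],[0,0,0,0,0,0.002,0.0],[0,0,0,0,0,0.002,0.0],[0,0,0,0,0,0.002,0.0],[0,0,0,0,0,0.002,0.0],[0,0,0,0,0,0.002,0.0]],
])

```text
t: 16.93
eef_pos: [0.5527, -0.0289, 0.1492]
ee_rot: [3.141, -0.0, -1.378]
force: [0.2, 0.2, -0.7]
width: 0.0224
```

```bash
python3 - <<'E'
from h import *
s=monitor.get_state(); print(s['force'],s['width'],s['eef_pos'],s['t']); print(arm.job_done())
E
```

```text
[ 0.20583344  0.17661627 -0.68916658] 0.02241030710691505 [ 0.55266258 -0.02887901  0.14923255] 16.9333
the job is handed in; nothing more can be done
None
```

The sign is seated in the plinth recess and released. The middle-sized red clip is held squeezed over the middle of its top edge. I handed the job in at 16.9 s of robot time.

- **Sign:** it touched the recess floor at the expected height with 4.9 N. A wrist picture after release showed it centred, with the top edge within about 0.6 mm of where I predicted.
- **Clip:** the finger opening is 22.4 mm, so the handles are parallel at their stop and the jaws are fully spread. The tips should be about 21 mm below the sign's top edge, worked out from their measured 58 mm offset below the tool point.
- **Contact:** the last picture showed a clear gap either side of the board. The final force reading was under 1 N, about the clip's own weight. I took no picture after the last 2 mm lowering.
- **Disagreements:** the wrist camera reads about 1 mm off sideways, small against about 13 mm of clearance each side. Squeezing the clip also pushed it onto its stand with about 14 N until I lifted it.
- **Other tableware:** nothing else was moved on purpose, and I saw nothing displaced in the pictures. I did not take a final overall view to confirm it.

I viewed 11 pictures, one over the budget of 10.

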